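Hold the sheeter's scraper off the roller for wiping

TASK

Slide the clear guard of the fondant sheeter fully open, then pull the sprung scraper arm inside forward, away from its roller, until it comes up against its stop, so that the roller can be wiped. Finish while still holding the arm there against its spring, with the guard left open, and leave the mug, the tub and the icing smoother where they stand.

Things in the scene. Friction and masses are not known exactly. Their poses are not given: they have to be found in the camera images.
- sheeter: White benchtop fondant sheeter, 240 (x) x 440 (y) x 140 mm high, fixed to the counter; origin at the centre of its underside; x points from its front (dial, switch, outlet; towards the robot) to its back, y to its left seen from the robot. Two guard tracks (x = +-108, 14 mm wide) stand 12 mm above its top
- roller_mid (a point): Middle of the steel roller, 64 mm in diameter, lying along the sheeter's y at sheeter x +55, y +105, z 68 mm. It crosses an open well in the sheeter's top: x -100..+100, y +10..+200, floor at z 30 mm
- guard_grip (a point): Centre of the guard's upright black grip, a fin 70 (sheeter x) x 14 (sheeter y) x 36 mm high, its foot 148, centre 166 and top 184 mm above the counter. It stands on the guard, a clear plate in an aluminium frame, 200 (x) x 190 (y) x 6 mm, that covers the well when shut
- guard (a joint): Slide of the guard in m: 0 = shut, 0.19 = fully open at its end stop; it opens along the sheeter's -y (over the closed half of the machine), is level, resists with about 1.5 N and stays where it is left. Starts shut or nearly so
- scraper_bar (a point): Centre of the cross bar at the top of the scraper arm, a dark round steel bar 14 mm in diameter, 24 mm long, along the sheeter's y. Below it the arm is a steel strip 16 (y) x 7 mm; a blade 160 mm wide (y) stands out towards the roller, 35 to 60 mm below the bar. At rest the bar is at sheeter x +1, y +105, z 127 mm, under the shut guard
- scraper_pivot (a point): Pivot of the scraper arm, at sheeter x -20, y +105, z 45 mm; the axis is level, along the sheeter's y; the bar is 85 mm from it
- scraper (a joint): Swing of the scraper arm in rad: 0 = at rest with its blade at the roller, the arm leaning 0.25 rad from vertical to the sheeter's +x; 0.6 = at its stop, leaning 0.35 rad to the sheeter's -x (towards the front). A spring drives it back: about 2.4 N at the bar at rest, 5.9 N at the stop, which is firm; let go, it snaps back
- mug_mid (a point): Loose white mug, 80 mm in diameter, 90 mm high; point at half its height; stands to one side of the sheeter
- tub_mid (a point): Loose white lidded tub, 84 mm in diameter, 100 mm high; point at half its height; stands to the other side of the sheeter
- smoother_mid (a point): Loose white icing smoother, a plate 75 x 130 x 8 mm with a ridge grip, 38 mm high in all; point at half its height; lies behind the sheeter

How it is judged:
On the way, in this order (a step that is already met when the one before it is completed fails the run):
1. the guard is slid fully open (value of joint guard above 0.175 m), for 0.2 s.
2. the scraper arm is pulled to its stop (value of joint scraper above 0.54 rad and value of joint guard above 0.17 m), for 0.5 s.
At the end, for the whole second after the job is handed in: the scraper arm is held by the gripper's fingers (over 1.5 N) at its stop (joint above 0.54 of 0.6 rad) and the guard is open (joint above 0.17 of 0.19 m) (all of step 2 and contact force between the fingers and scraper above 1.5 N); the arm keeps its last pose, push and grip.
It fails at once if the mug, tub or smoother is pushed more than 30 mm (distance of any of mug_mid, tub_mid, smoother_mid from where it was at the start of the episode above 0.03 m).
It also fails if it takes over 48 s, if anything falls off the work surface, if the arm or the gripper's body presses on something with over 40 N, if the wrist force passes 120 N, or if a joint passes its speed limit or range.

ROBOT

A 6-joint arm with a two-finger parallel gripper is mounted at the origin on the work surface. World frame = base frame: x ahead of the robot, y to its left, z up, the work surface at z = 0. Lengths are in m, angles in rad, forces in N, time in s.
With the tool pointing down it reaches from about 0.35 to 0.775 m from the base axis. Payload 7.3 kg.
Tool frame: the origin (TCP) lies between the finger pads; the fingertips stand tip_extent ahead of it and the grasp point (between the pads) lies 2 mm behind it (tip_extent is the distance from the TCP to the fingertips, in m); z points along the fingers, y is the direction in which the jaws open and shut (so a half turn about z gives the same grasp; the last joint's range is limited). The gripper opens to 92 mm and grips with 3 to 60 N. Pads are 19 mm wide; open, the fingers measure 130 mm over their backs; the gripper's body (75 mm by 190 mm) begins 47 mm behind the grasp point.
Start: joints at [-1.418, 0.342, 1.524, -0, 1.275, -0.146], TCP at [0.155, -0.502, 0.244] pointing down, gripper open.
Joint ranges: [-2.53, 2.53], [-0.77, 2.02], [0.04, 2.7], [-1, 4.14], [0.28, 2.66], [-3.11, 3.11]. Speed limits (rad/s): [2.57, 2.57, 3.14, 3.14, 3.14, 3.14].

INTERFACE

Orientations are given as a rotation vector (axis times angle).
In Python, from cell import read_state, capture, finish_job, tip_extent gives the robot as it stands.
- The arm moves only by the tool apply_moves, never from a script. Its argument "targets" is a list that holds one entry, the list of rows, each a list of 5 numbers: the opening, from -1 (shut) to 1 (fully open), so that 0 is half open, then the shift along the tool's x, y, z as a fraction of full scale, then the turn about the tool's z as a fraction of full scale. A call has 1 to 12 rows; each row is the pose to reach, as a shift and turn from the pose measured when the call began, along the tool's axes at that moment, turning the shorter way round; what a row does not reach only later rows make up. Full scale, the value 1, is 75 cm for a shift and 180 degrees for a turn. A row lasts 1/10 s, in which the tool goes at most 50 mm and 8.59 degrees, less where a joint would pass 70% of its speed; a pose out of reach is approached as far as the arm can. A call with a number of a shift or a turn outside -1 to 1 is refused whole. A call with a gripper value outside its range is refused whole. The fingers move at their own pace and stop on an object; "newtons" is the grip in N (left out, the last holds). Time passes only in rows, so rows that repeat a pose let the fingers close. It gives the time, the measured TCP pose, the force and the opening at its end, in the units of the state.
- read_state(): the state, without advancing time (a new reading comes with each control period).
- capture(name): name is "scene" or "side" or "wrist"; returns a dict with "frame" (400x640x3 uint8, red, green, blue), "fx", "fy", "cx", "cy" (pixels), "dist" ([k1, k2, p1, p2, k3] as OpenCV has them; the pictures are not rectified), "R" (3x3) and "t" (3): a world point X has camera coordinates R X + t; the wrist camera has in their place "mount" (4x4, takes a point from camera to tool coordinates, whose origin is the TCP and whose axes are the flange's). Camera axes: x right, y down, z forward; pixel columns grow to the right and rows downward; lengths in m; the calibration is good to about 2 mm. A picture is of the moment at which its call begins: read the wrist's pose just before it. There is no depth.
- finish_job(): hands the job in, once; it reports no verdict.
The state is a dict: "time_s": time; "joint_positions": joint angles; "qvel": joint speeds; "tau": joint torques, N m; "ee_pos": TCP position; "eef_rot": TCP orientation; "ft_force": force on the tool from outside, world axes, zero at the start; "moment": the same for the moment, N m; "opening": finger opening in m.
Only numpy, scipy, OpenCV 4.12 (cv2) and the standard library are available. Lean on these libraries where they do the work, as an engineer would, in place of code of your own. Each camera call takes 0.05 s, during which the arm holds its last target. There are 200 camera calls.

## Working session

There is one attempt and no reset: what is moved stays moved. The work goes in short steps, Python scripts to look and compute and a tool call to move; the robot and the scene stay as the last step left them, time stands still between calls to the robot, and variables do not carry over. Pictures are saved under pics/ and viewed, about 8 in all and at most 12, crops included, and the job is handed in when it is done.

Besides the shell and the picture viewer there is one more tool, called as name(argument=value, ...), one argument or row to a line, values as JSON. apply_moves: Moves the arm, as the interface text tells. Its arguments: {"type":"object","properties":{"targets":{"type":"array","items":{"type":"array","items":{"type":"array","items":{"type":"number","minimum":-1,"maximum":1}}}},"newtons":{"type":"number"}},"required":["targets"]}

```bash
mkdir -p pics; ls; python3 - <<'E'
from cell import *
import cv2,numpy as np
print(read_state(), tip_extent)
for n in("scene","side"):
    c=capture(n); cv2.imwrite(f"pics/{n}0.png",c["frame"][:,:,::-1]); print(n,{k:np.round(v,4).tolist() for k,v in c.items() if k!="frame"})
    np.savez(f"{n}0.npz",**c)
c=capture("wrist");print(c["mount"])
E
```

```text
pics
{'time_s': 0.0, 'joint_positions': array([-1.41801308e+00,  3.42713058e-01,  1.52503915e+00, -1.05919159e-05,
        1.27535235e+00, -1.46034653e-01]), 'qvel': array([ 9.82249288e-04, -1.28622511e-03, -7.49316707e-04,  3.30792775e-04,
       -1.11920347e-05, -8.96754761e-04]), 'tau': array([ 1.25572511e-03, -4.31237555e+01, -2.44221461e+01,  7.17766816e-02,
        5.59993798e-02, -1.49257453e-04]), 'ee_pos': array([ 0.15449785, -0.50135639,  0.24304222]), 'eef_rot': array([-3.10509716e+00, -4.67417425e-01,  2.39151833e-05]), 'ft_force': array([-0.33307864,  0.10203611, -0.28084989]), 'moment': array([-0.02125392, -0.07827436, -0.01018983]), 'opening': 0.09196343418895211} 0.017
scene {'fx': 399.3051, 'fy': 399.3051, 'cx': 321.5004, 'cy': 195.3378, 'dist': [-0.0063, 0.0, 0.0, 0.0, 0.0], 'R': [[0.231, 0.9729, 0.0126], [0.8454, -0.1943, -0.4976], [-0.4817, 0.1256, -0.8673]], 't': [-0.1403, -0.4655, 1.3733]}
side {'fx': 436.8113, 'fy': 436.8113, 'cx': 312.9181, 'cy': 196.6338, 'dist': [-0.0644, 0.0, 0.0, 0.0, 0.0], 'R': [[-0.8857, -0.4642, -0.0017], [-0.3521, 0.6741, -0.6493], [0.3026, -0.5745, -0.7605]], 't': [0.531, 0.3288, 1.125]}
[[ 1.83053758e-04 -9.64317318e-01 -2.64749084e-01  7.07826564e-02]
 [ 9.99999546e-01 -7.11862822e-05  9.50710899e-04  9.33217840e-04]
 [-9.35633487e-04 -2.64749138e-01  9.64316866e-01 -1.41144644e-01]
 [ 0.00000000e+00  0.00000000e+00  0.00000000e+00  1.00000000e+00]]
```

View pics/scene0.png

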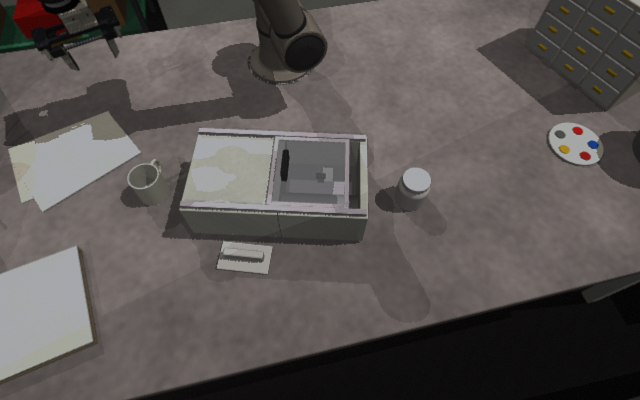

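View pics/side0.png

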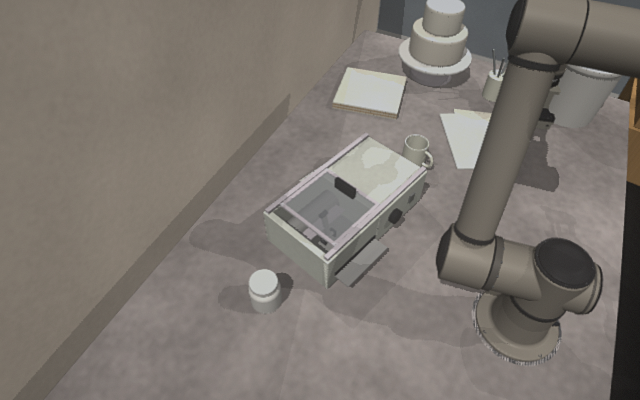

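The scene view shows the sheeter at (183–368, 130–240) and the grip at (285,165). The mug is at (146,180), the tub at (414,188) and the smoother at (245,257). The side view shows the grip at (345,187). I'll enlarge both for corner picks.

```bash
python3 - <<'E'
import cv2,numpy as np
a=cv2.imread("pics/scene0.png")[120:245,175:375]; b=cv2.imread("pics/side0.png")[130:290,255:435]
a=cv2.resize(a,None,fx=4,fy=4,interpolation=cv2.INTER_CUBIC)
b=cv2.resize(b,None,fx=3.75,fy=3.75,interpolation=cv2.INTER_CUBIC)
cv2.imwrite("pics/a.png",a);cv2.imwrite("pics/b.png",b)
E
```

```text
(no output)
```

View pics/a.png

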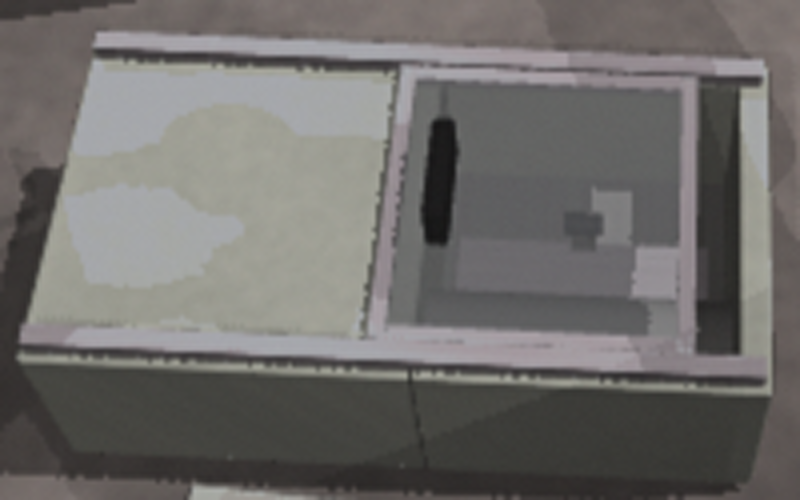

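View pics/b.png

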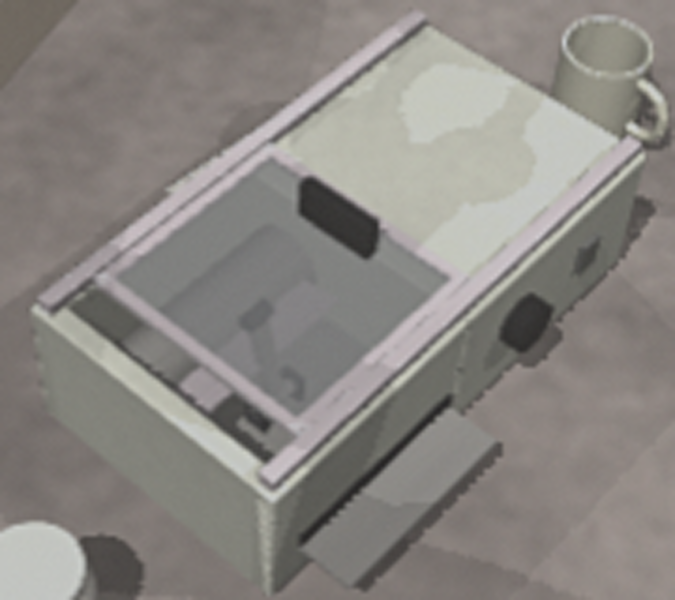

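Crop a (scene) shows track corners at about (95,32), (765,60), (20,350) and (767,380), the grip at (440,181) and the bar at (583,220). Crop b (side) shows track corners at (643,145), (265,480), (40,303) and (420,12), the grip at (339,217) and the bar at (257,314). The guard is nearly shut, with a gap on the +y side.

```bash
cat > h.py <<'E'
import cv2,numpy as np
def ray(c,p):
    K=np.array([[c["fx"],0,c["cx"]],[0,c["fy"],c["cy"]],[0,0,1]])
    q=cv2.undistortPoints(np.array([[p]],float),K,np.array(c["dist"]))[0,0]
    R,t=np.array(c["R"]),np.array(c["t"])
    d=R.T@np.array([q[0],q[1],1]); return -R.T@t,d/np.linalg.norm(d)
def plane(c,p,z):
    o,d=ray(c,p); return o+d*(z-o[2])/d[2]
def tri(*cp):
    A=np.zeros((3,3));b=np.zeros(3)
    for c,p in cp:
        o,d=ray(c,p);M=np.eye(3)-np.outer(d,d);A+=M;b+=M@o
    x=np.linalg.solve(A,b); return x,[float(np.linalg.norm(np.cross(x-ray(c,p)[0],ray(c,p)[1]))) for c,p in cp]
def proj(c,X):
    K=np.array([[c["fx"],0,c["cx"]],[0,c["fy"],c["cy"]],[0,0,1]])
    return cv2.projectPoints(np.array(X,float).reshape(-1,1,3),cv2.Rodrigues(np.array(c["R"]))[0],np.array(c["t"]),K,np.array(c["dist"]))[0][:,0]
E
python3 - <<'E'
from h import *
np.set_printoptions(precision=4,suppress=True)
s=np.load("scene0.npz");d=np.load("side0.npz")
S=lambda u,v:(175+u/4-.4,120+v/4-.4)
D=lambda u,v:(255+u/3.75-.4,130+v/3.75-.4)
names=["f-","f+","b+","b-"]
P=[S(95,32),S(765,60),S(767,380),S(20,350)];Q=[D(643,145),D(265,480),D(40,303),D(420,12)]
for n,p,q in zip(names,P,Q): print(n,plane(s,p,.152),plane(d,q,.152),*tri((s,p),(d,q)))
def fit(W):
    W=np.array(W)[:,:2];L=np.array([[-.115,-.22],[-.115,.22],[.115,.22],[.115,-.22]])
    c=W.mean(0);H=L.T@(W-c);th=np.arctan2(H[0,1]-H[1,0],H[0,0]+H[1,1])
    R=np.array([[np.cos(th),-np.sin(th)],[np.sin(th),np.cos(th)]])
    return c,th,((W-c)@R-L)*1000,R
for nm,cam,pp in(("scene",s,P),("side",d,Q)):
    c,th,e,R=fit([plane(cam,p,.152) for p in pp]);print(nm,c,th,"resid mm",e)
c,th,e,R=fit([tri((s,p),(d,q))[0] for p,q in zip(P,Q)]);print("tri",c,th,e)
for n,p,q in(("grip",S(440,181),D(339,217)),("bar",S(583,222),D(257,314))):
    x,r=tri((s,p),(d,q));print(n,x,r,"sheeter",(x[:2]-c)@R)
print("mug",plane(s,(146,176),.09),"tub",plane(s,(415,178),.1),"smo",plane(s,(245,257),.01))
E
```

```text
f- [ 0.371  -0.2722  0.152 ] [ 0.3671 -0.2733  0.152 ] [ 0.3679 -0.2735  0.1502] [0.0013884266777924152, 0.0013884266777921595]
f+ [0.4887 0.1432 0.152 ] [0.4918 0.1391 0.152 ] [0.4911 0.1416 0.1558] [0.00046174192867914877, 0.00046174192867934544]
b+ [0.7101 0.0787 0.152 ] [0.702  0.0803 0.152 ] [0.706  0.0786 0.1466] [0.0021340158706471147, 0.0021340158706472526]
b- [ 0.5954 -0.3328  0.152 ] [ 0.5836 -0.3363  0.152 ] [ 0.5877 -0.3379  0.1456] [0.004453431991630446, 0.004453431991630397]
scene [ 0.5413 -0.0958] -0.27387989325599893 resid mm [[-1.2701  4.1289]
 [-0.2804 -4.1678]
 [ 0.3007 -6.3893]
 [ 1.2498  6.4282]]
side [ 0.5361 -0.0976] -0.28374483504651454 resid mm [[ 1.9034  3.9336]
 [ 6.2195 -5.2406]
 [-5.5363 -2.8105]
 [-2.5866  4.1174]]
tri [ 0.5382 -0.0978] -0.2832068556887204 [[ 0.6404  3.7435]
 [ 2.8849 -3.2458]
 [-3.1451 -3.7519]
 [-0.3803  3.2542]]
grip [ 0.5427 -0.0795  0.167 ] [0.0021429104271930067, 0.0021429104271929325] sheeter [-0.0007  0.0188]
bar [0.5677 0.0033 0.1304] [0.0017996117866776213, 0.0017996117866775053] sheeter [0.0001 0.1053]
mug [ 0.4465 -0.4273  0.09  ] tub [0.6129 0.2435 0.1   ] smo [ 0.6901 -0.2177  0.01  ]
```

```bash
cat >> h.py <<'E'
from scipy.spatial.transform import Rotation as Ro
TH=-.279; C=np.array([.538,-.097])
ux=np.array([np.cos(TH),np.sin(TH)]);uy=np.array([-np.sin(TH),np.cos(TH)])
def W(x,y,z): return np.r_[C+ux*x+uy*y,z]      # sheeter -> world
def Sh(X): X=np.array(X);return np.r_[(X[:2]-C)@ux,(X[:2]-C)@uy,X[2]]
def rel(st,X,ydir):
    """fractions: shift in tool axes, turn so tool y is along +-ydir (sheeter 'x'/'y')"""
    R=Ro.from_rotvec(st["eef_rot"]).as_matrix(); s=R.T@(np.array(X)-st["ee_pos"])
    g=R.T@np.r_[ux if ydir=="x" else uy,0]; a=np.arctan2(-g[0],g[1]); a=(a+np.pi/2)%np.pi-np.pi/2
    return np.round(np.r_[s/.75,a/np.pi],4)
E
python3 - <<'E'
from h import *
from cell import *
st=read_state();print(Ro.from_rotvec(st["eef_rot"]).as_matrix().round(3))
g=np.r_[.5427,-.0795]
print("above",rel(st,[*g,.25],"y"))
E
```

```text
[[ 0.956  0.294 -0.   ]
 [ 0.294 -0.956  0.001]
 [ 0.    -0.001 -1.   ]]
above [ 0.6603 -0.3853 -0.0085  0.1839]
```

apply_moves(
  targets=[
    [[1, 0.33, -0.19, -0.01, 0.092], [1, 0.33, -0.19, -0.01, 0.092], [1, 0.33, -0.19, -0.01, 0.092], [1, 0.33, -0.19, -0.01, 0.092], [1, 0.33, -0.19, -0.01, 0.092], [1, 0.66, -0.385, -0.01, 0.184], [1, 0.66, -0.385, -0.01, 0.184], [1, 0.66, -0.385, -0.01, 0.184], [1, 0.66, -0.385, -0.01, 0.184], [1, 0.66, -0.385, -0.01, 0.184], [1, 0.66, -0.385, -0.01, 0.184], [1, 0.66, -0.385, -0.01, 0.184]],
  ],
  newtons=25,
)

```text
time_s: 1.35
ee_pos: [0.5437, -0.0776, 0.2509]
eef_rot: [-3.11, 0.436, 0.001]
ft_force: [-0.2, -0.4, 0.3]
opening: 0.0915
```

```bash
python3 - <<'E'
from h import *
from cell import *
st=read_state();c=dict(capture("wrist"));cv2.imwrite("pics/w1.png",c["frame"][:,:,::-1])
print(st["time_s"],st["joint_positions"].round(3),Sh(st["ee_pos"]).round(4))
R=Ro.from_rotvec(st["eef_rot"]).as_matrix();M=c["mount"]
Rc=R@M[:3,:3];pc=R@M[:3,3]+st["ee_pos"];c["R"]=Rc.T;c["t"]=-Rc.T@pc;np.savez("w1.npz",**c)
print("expected grip top px",proj(c,W(-.0007,.0188,.184)),"bar",proj(c,W(.001,.105,.127)))
print(rel(st,[.5427,-.0795,.170],"y"))
E
```

```text
1.35 [-2.820e-01  3.820e-01  1.444e+00  1.000e-03  1.317e+00  1.567e+00] [2.000e-04 2.030e-02 2.509e-01]
expected grip top px [[321.05464962 220.06226442]] bar [[231.86672168 198.88013822]]
[-0.0006  0.003   0.1079  0.0002]
```

View pics/w1.png

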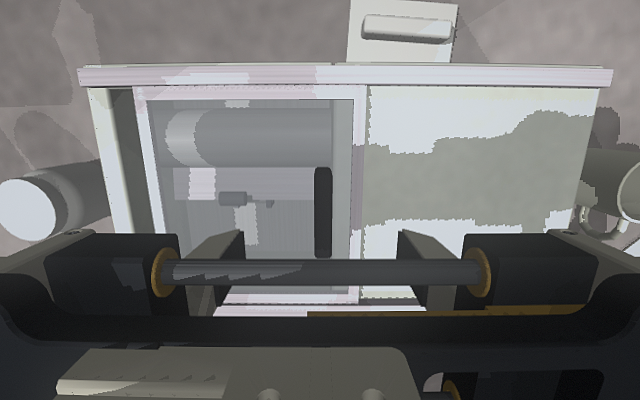

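The wrist view shows the grip top at about (323,213), where (321,220) was expected. The bar is at (232,199), exactly as predicted. The jaws straddle the fin, so I'll descend and grip.

apply_moves(
  targets=[
    [[1, 0, 0.003, 0.05, 0], [1, 0, 0.003, 0.08, 0], [1, 0, 0.003, 0.107, 0], [1, 0, 0.003, 0.107, 0], [-1, 0, 0.003, 0.107, 0], [-1, 0, 0.003, 0.107, 0], [-1, 0, 0.003, 0.107, 0], [-1, 0, 0.003, 0.107, 0], [-1, 0, 0.003, 0.107, 0], [-1, 0, 0.003, 0.107, 0], [-1, 0, 0.003, 0.107, 0]],
  ],
  newtons=25,
)

```text
time_s: 2.5
ee_pos: [0.5466, -0.075, 0.1705]
eef_rot: [-3.107, 0.431, -0.003]
ft_force: [0.3, 0.2, -0.2]
opening: 0.0409
```

```bash
python3 - <<'E'
from h import *
from cell import *
st=read_state();print(st["opening"],st["ft_force"],Sh(st["ee_pos"]).round(4))
R=Ro.from_rotvec(st["eef_rot"]).as_matrix();print((R.T@np.r_[-uy,0]).round(4))
E
```

```text
0.04092195179961014 [ 0.31811069  0.15538945 -0.15371937] [0.0022 0.0235 0.1705]
[-0.0035  1.     -0.0047]
```

apply_moves(
  targets=[
    [[-1, 0, 0, 0, 0], [-1, 0, 0, 0, 0], [-1, 0, 0, 0, 0], [-1, 0, 0, 0, 0], [-1, 0, 0, 0, 0], [-1, 0, 0, 0, 0], [-1, 0, 0, 0, 0]],
  ],
  newtons=25,
)

```text
time_s: 3.2
ee_pos: [0.5465, -0.0752, 0.1704]
eef_rot: [-3.108, 0.431, -0.003]
ft_force: [-1.3, -1.6, -1.2]
opening: 0.014
```

```bash
python3 - <<'E'
from h import *
from cell import *
st=read_state();print(st["opening"],st["ft_force"],Sh(st["ee_pos"]).round(4))
E
```

```text
0.014029899232600906 [-1.30645905 -1.63811829 -1.16546549] [0.0022 0.0233 0.1704]
```

Opening is 14 mm, so the fin is gripped. Now I'll drag it.

apply_moves(
  targets=[
    [[-1, 0, 0.03, 0, 0], [-1, 0, 0.06, 0, 0], [-1, 0, 0.09, 0, 0], [-1, 0, 0.12, 0, 0], [-1, 0, 0.15, 0, 0], [-1, 0, 0.18, 0, 0], [-1, 0, 0.2, 0, 0], [-1, 0, 0.21, 0, 0], [-1, 0, 0.21, 0, 0]],
  ],
)

```text
time_s: 4.1
ee_pos: [0.5031, -0.2278, 0.1704]
eef_rot: [-3.108, 0.433, -0.002]
ft_force: [-3.9, 0.1, 5.8]
opening: 0.0138
```

```bash
python3 - <<'E'
from h import *
from cell import *
st=read_state();print(st["opening"],st["ft_force"],Sh(st["ee_pos"]).round(4))
E
```

```text
0.013820801821833074 [-3.92101085  0.11892475  5.83578464] [ 0.0024 -0.1354  0.1704]
```

Moved 159 mm. I'll creep on to the end stop.

apply_moves(
  targets=[
    [[-1, 0, 0.01, 0, 0], [-1, 0, 0.02, 0, 0], [-1, 0, 0.03, 0, 0], [-1, 0, 0.035, 0, 0], [-1, 0, 0.04, 0, 0], [-1, 0, 0.045, 0, 0], [-1, 0, 0.045, 0, 0]],
  ],
)

```text
time_s: 4.8
ee_pos: [0.497, -0.2487, 0.1699]
eef_rot: [-3.087, 0.427, -0.005]
ft_force: [18.5, 47.9, 8.4]
opening: 0.0379
```

```bash
python3 - <<'E'
from h import *
from cell import *
st=read_state();print(st["opening"],st["ft_force"],Sh(st["ee_pos"]).round(4))
E
```

```text
0.03785213264104431 [18.4975205  47.89285612  8.36408161] [ 0.0024 -0.1571  0.1699]
```

The guard is at its end stop, with 51 N pressing and the fin forcing the jaws apart. I'll ease off by opening, then lift.

apply_moves(
  targets=[
    [[1, 0, 0, 0, 0], [1, 0, 0, 0, 0], [1, 0, 0, 0, 0], [1, 0, 0, 0, 0], [1, 0, 0, 0, 0], [1, 0, 0, 0, 0], [1, 0, 0, -0.04, 0], [1, 0, 0, -0.08, 0], [1, 0, 0, -0.12, 0], [1, 0, 0, -0.12, 0]],
  ],
)

```text
time_s: 5.8
ee_pos: [0.4979, -0.2523, 0.2643]
eef_rot: [-3.091, 0.429, -0.016]
ft_force: [-0.0, -0.5, 0.4]
opening: 0.0916
```

```bash
python3 - <<'E'
from h import *
from cell import *
st=read_state();print(st["opening"],st["ft_force"],st["joint_positions"].round(3),Sh(st["ee_pos"]).round(4))
print(rel(st,W(0.001,.105,.26),"x"))
s=capture("scene");cv2.imwrite("pics/s2.png",cv2.resize(s["frame"][60:260,150:400,::-1],None,fx=3,fy=3));np.savez("s2.npz",**s)
for y in(-.02,.0,-.17,-.15,-.13):print(y,proj(s,W(0,y,.184)), (proj(s,W(0,y,.184))-[150,60])*3)
E
```

```text
0.09156407921675916 [-0.00918535 -0.47574634  0.44920611] [-0.619  0.387  1.399  0.024  1.356  1.222] [ 0.0042 -0.1604  0.2643]
[-0.0031 -0.3536  0.0135 -0.4989]
-0.02 [[267.25079142 159.63440302]] [[351.75237427 298.90320905]]
0.0 [[275.69830931 160.01436622]] [[377.09492792 300.04309866]]
-0.17 [[204.07040994 156.79861692]] [[162.21122983 290.39585077]]
-0.15 [[212.47539221 157.17525226]] [[187.42617662 291.52575678]]
-0.13 [[220.8864939 157.5523506]] [[212.65948171 292.6570518 ]]
```

View pics/s2.png

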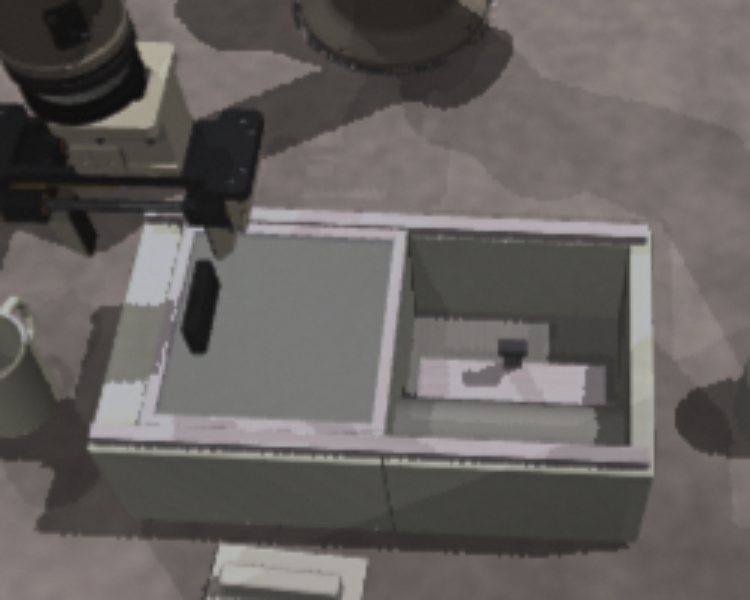

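The crop shows the guard slid left with its grip at about (203,305). Its +y edge runs (408,232)–(385,432), and the well is open with the bar at (513,350). I'll check that edge against the expected sheeter y = +10 mm.

```bash
python3 - <<'E'
from h import *
s=np.load("s2.npz");d=np.load("scene0.npz")
f=lambda u,v:(150+u/3-.3,60+v/3-.3)
for p in((408,232),(385,432)):print("edge now",Sh(plane(s,f(*p),.148)).round(4))
for p in((193,232),(143,420)):print("-y edge now",Sh(plane(s,f(*p),.148)).round(4))
S=lambda u,v:(175+u/4-.4,120+v/4-.4)
for p in((698,75),(695,350)):print("edge before",Sh(plane(d,S(*p),.148)).round(4))
for p in((402,66),(372,333)):print("-y edge before",Sh(plane(d,S(*p),.148)).round(4))
print("grip before",Sh(plane(d,S(440,181),.17)),"now",Sh(plane(s,f(201,306),.17)),"bar",Sh(plane(s,f(513,347),.13)))
E
```

```text
edge now [-0.0974  0.0125  0.148 ]
edge now [0.0973 0.0123 0.148 ]
-y edge now [-0.0873 -0.1701  0.148 ]
-y edge now [ 0.0966 -0.1758  0.148 ]
edge before [-0.1022  0.1748  0.148 ]
edge before [0.0976 0.1753 0.148 ]
-y edge before [-0.0989 -0.0149  0.148 ]
-y edge before [ 0.0963 -0.012   0.148 ]
grip before [0.00314258 0.02040451 0.17      ] now [ 0.0028871  -0.14246301  0.17      ] bar [0.00257245 0.10705721 0.13      ]
```

The +y edge is at +12 mm and total travel is about 0.188 m, so the guard is fully open. Next I'll move over the bar and turn 90°.

apply_moves(
  targets=[
    [[1, 0, -0.08, 0.01, -0.1], [1, 0, -0.12, 0.01, -0.16], [1, 0, -0.16, 0.01, -0.22], [1, 0, -0.2, 0.01, -0.28], [1, 0, -0.25, 0.01, -0.34], [1, 0, -0.3, 0.01, -0.4], [1, -0.003, -0.354, 0.013, -0.499], [1, -0.003, -0.354, 0.013, -0.499], [1, -0.003, -0.354, 0.013, -0.499], [1, -0.003, -0.354, 0.013, -0.499], [1, -0.003, -0.354, 0.013, -0.499], [1, -0.003, -0.354, 0.013, -0.499]],
  ],
)

```text
time_s: 7.05
ee_pos: [0.5667, 0.0045, 0.2569]
eef_rot: [-2.498, -1.884, -0.03]
ft_force: [-0.5, 0.5, -0.6]
opening: 0.092
```

```bash
python3 - <<'E'
from h import *
from cell import *
st=read_state();c=dict(capture("wrist"));cv2.imwrite("pics/w2.png",c["frame"][:,:,::-1])
print(st["time_s"],st["joint_positions"].round(3),Sh(st["ee_pos"]).round(4),st["eef_rot"])
R=Ro.from_rotvec(st["eef_rot"]).as_matrix();M=c["mount"]
Rc=R@M[:3,:3];pc=R@M[:3,3]+st["ee_pos"];c["R"]=Rc.T;c["t"]=-Rc.T@pc;np.savez("w2.npz",**c)
print("bar px",proj(c,[W(.001,.105,.127),W(.001,.117,.127),W(.001,.093,.127)]))
print(R.round(3), rel(st,W(.001,.105,.127),"x"))
E
```

```text
7.05 [-0.139  0.405  1.391  0.023  1.341  0.134] [-0.0004  0.1055  0.2569] [-2.49792921 -1.88398902 -0.02983113]
bar px [[321.40888354 200.12443955]
 [321.42724745 188.2126395 ]
 [321.39082163 211.79135832]]
[[ 0.275  0.961  0.008]
 [ 0.961 -0.275  0.022]
 [ 0.023  0.001 -1.   ]] [-0.0046  0.0016  0.1732  0.0002]
```

View pics/w2.png

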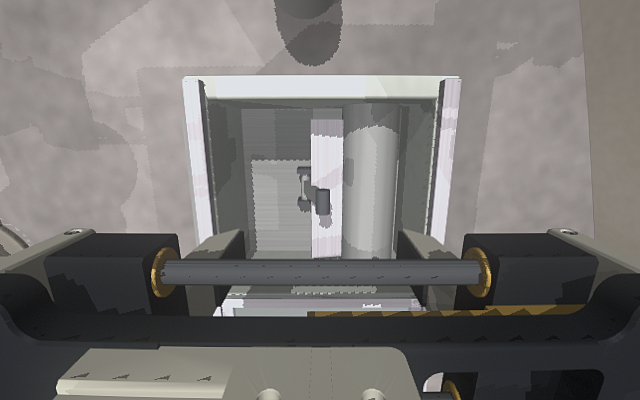

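The bar is at about (323,202), matching the predicted (321,200), and it runs along the tool's x. Descend and grip.

apply_moves(
  targets=[
    [[1, -0.005, 0.002, 0.06, 0], [1, -0.005, 0.002, 0.11, 0], [1, -0.005, 0.002, 0.15, 0], [1, -0.005, 0.002, 0.172, 0], [1, -0.005, 0.002, 0.172, 0], [1, -0.005, 0.002, 0.172, 0]],
  ],
)

```text
time_s: 7.7
ee_pos: [0.5683, 0.0031, 0.1282]
eef_rot: [-2.501, -1.879, -0.03]
ft_force: [0.9, -0.6, -0.0]
opening: 0.0917
```

apply_moves(
  targets=[
    [[-1, 0, 0, 0, 0], [-1, 0, 0, 0, 0], [-1, 0, 0, 0, 0], [-1, 0, 0, 0, 0], [-1, 0, 0, 0, 0], [-1, 0, 0, 0, 0], [-1, 0, 0, 0, 0], [-1, 0, 0, 0, 0], [-1, 0, 0, 0, 0], [-1, 0, 0, 0, 0], [-1, 0, 0, 0, 0], [-1, 0, 0, 0, 0]],
  ],
  newtons=25,
)

```text
time_s: 8.9
ee_pos: [0.568, 0.0031, 0.1282]
eef_rot: [-2.501, -1.879, -0.029]
ft_force: [-1.2, 0.6, 1.0]
opening: 0.0135
```

apply_moves(
  targets=[
    [[-1, 0, 0, 0, 0], [-1, 0, 0, 0, 0], [-1, 0, 0, 0, 0], [-1, 0, 0, 0, 0]],
  ],
)

```text
time_s: 9.3
ee_pos: [0.568, 0.0032, 0.1282]
eef_rot: [-2.501, -1.879, -0.029]
ft_force: [-0.9, 0.2, 1.3]
opening: 0.0133
```

```bash
python3 - <<'E'
from h import *
from cell import *
st=read_state();p=Sh(st["ee_pos"]);print(st["opening"],st["ft_force"],p.round(4),st["eef_rot"])
dz=p[2]-(.045+.085*np.cos(.25)); dx=p[0]-(-.02+.085*np.sin(.25)); print("off",dx,dz)
for q in(.1,.2,.3,.4,.5,.6,.63):
    a=.25-q;print(q,rel(st,W(-.02+.085*np.sin(a)+dx,p[1],.045+.085*np.cos(a)+dz),"x"))
E
```

```text
0.013259797345700632 [-0.91036991  0.18596775  1.31070703] [0.0013 0.1046 0.1282] [-2.50070563 -1.87929924 -0.02906028]
off 0.00022397142559846413 0.0008355178791938089
0.1 [ 0.     -0.0111 -0.0023 -0.0009]
0.2 [ 0.     -0.0224 -0.0034 -0.0009]
0.3 [-0.     -0.0337 -0.0034 -0.0009]
0.4 [-0.0001 -0.045  -0.0023 -0.0009]
0.5 [-0.0002 -0.0561 -0.     -0.0009]
0.6 [-0.0003 -0.0669  0.0033 -0.0009]
0.63 [-0.0003 -0.0701  0.0045 -0.0009]
```

Opening is 13.3 mm, so the bar is gripped. I'll pull along the arc.

apply_moves(
  targets=[
    [[-1, 0, -0.006, -0.001, 0], [-1, 0, -0.012, -0.002, 0], [-1, 0, -0.022, -0.003, 0], [-1, 0, -0.034, -0.003, 0], [-1, 0, -0.045, -0.002, 0], [-1, 0, -0.056, 0, 0], [-1, 0, -0.062, 0.002, 0], [-1, 0, -0.067, 0.003, 0], [-1, 0, -0.068, 0.0035, 0], [-1, 0, -0.068, 0.0035, 0], [-1, 0, -0.068, 0.0035, 0]],
  ],
  newtons=30,
)

```text
time_s: 10.4
ee_pos: [0.5245, 0.016, 0.129]
eef_rot: [-2.51, -1.886, -0.045]
ft_force: [8.2, -4.4, 9.8]
opening: 0.0133
```

```bash
python3 - <<'E'
from h import *
from cell import *
st=read_state();p=Sh(st["ee_pos"]);f=st["ft_force"];print(st["opening"],"Fx,Fy,Fz sheeter",f[:2]@ux,f[:2]@uy,f[2],p.round(4))
print("bar angle from x",.25-np.arcsin((p[0]+.02)/.085))
E
```

```text
0.013273715218489508 Fx,Fy,Fz sheeter 9.069491646058657 -1.9447347092189744 9.805344032570193 [-0.0441  0.1049  0.129 ]
bar angle from x 0.5377441925239947
```

apply_moves(
  targets=[
    [[-1, 0, -0.005, 0.001, 0], [-1, 0, -0.01, 0.001, 0], [-1, 0, -0.013, 0.002, 0], [-1, 0, -0.013, 0.002, 0], [-1, 0, -0.013, 0.002, 0]],
  ],
)

```text
time_s: 10.9
ee_pos: [0.5204, 0.0171, 0.1283]
eef_rot: [2.505, 1.881, 0.059]
ft_force: [16.7, -5.1, -11.5]
opening: 0.0134
```

```bash
python3 - <<'E'
from h import *
from cell import *
st=read_state();p=Sh(st["ee_pos"]);f=st["ft_force"];print(st["opening"],"Fx,Fy,Fz sheeter",f[:2]@ux,f[:2]@uy,f[2],p.round(4))
print("bar angle from x",.25-np.arcsin((p[0]+.02)/.085))
E
```

```text
0.013373518367234499 Fx,Fy,Fz sheeter 17.484645723072823 -0.30057957276931724 -11.480092055219911 [-0.0483  0.1048  0.1283]
bar angle from x 0.5895002924483508
```

apply_moves(
  targets=[
    [[-1, 0, -0.004, 0, 0], [-1, 0, -0.008, 0, 0], [-1, 0, -0.008, 0, 0], [-1, 0, -0.008, 0, 0], [-1, 0, -0.008, 0, 0], [-1, 0, -0.008, 0, 0], [-1, 0, -0.008, 0, 0], [-1, 0, -0.008, 0, 0]],
  ],
)

```text
time_s: 11.7
ee_pos: [0.5199, 0.0172, 0.1284]
eef_rot: [2.497, 1.875, 0.072]
ft_force: [20.6, -5.4, -17.8]
opening: 0.0135
```

```bash
python3 - <<'E'
from h import *
from cell import *
st=read_state();p=Sh(st["ee_pos"]);f=st["ft_force"];print(st["opening"],"Fx,Fy,Fz sheeter",f[:2]@ux,f[:2]@uy,f[2],p.round(4))
print("bar angle from x",.25-np.arcsin((p[0]+.02)/.085))
a=capture("scene")["frame"];b=capture("side")["frame"]
im=np.hstack([cv2.resize(a[100:290,110:440],None,fx=1.2,fy=2.1),cv2.resize(b[110:310,240:450],(400,399))])
cv2.imwrite("pics/f.png",im[:,:,::-1]);print(im.shape)
E
```

```text
0.01345138436153048 Fx,Fy,Fz sheeter 21.286132939606805 0.4956309605786064 -17.78325505128222 [-0.0488  0.1048  0.1284]
bar angle from x 0.5956945060216254
(399, 796, 3)
```

View pics/f.png

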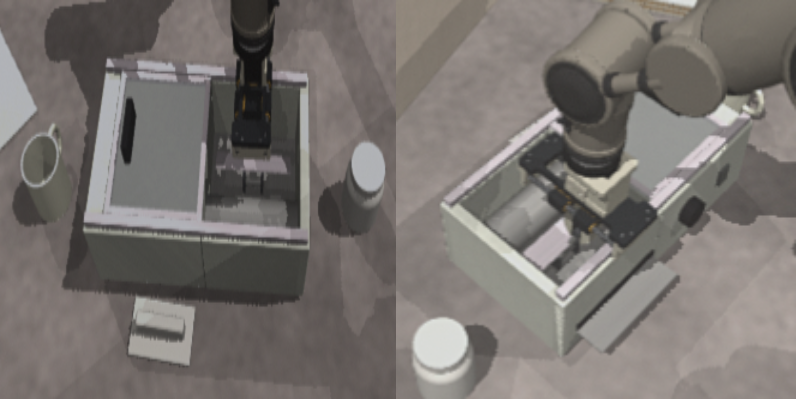

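In the scene half the guard is open, with its grip at (128,130). The gripper holds the bar over the well, and the mug, tub and smoother look unmoved. The last 6 mm of commanded pull moved the tool only 0.5 mm at 21 N, so the arm is on its stop.

```bash
python3 -c "
from cell import *
print(finish_job());s=read_state();print(s['time_s'],s['ee_pos'],s['ft_force'],s['opening'])"
```

```text
the job is handed in; nothing more can be done
None
the job is handed in; nothing more can be done
```

I slid the guard fully open, pulled the scraper arm forward to its stop, and handed the job in at about 12 s with the gripper still holding it there. `finish_job` gave no verdict, and no state could be read after hand-in.

- **Guard:** I dragged it by its grip until it hit the end stop. It came up hard, at about 51 N at the wrist, and the fin forced the jaws open to 38 mm. The camera then put the guard's edge at sheeter y +12 mm, where about +10 mm means fully open, so it had slid about 0.188 m. It still looked open in the last pictures.
- **Scraper arm:** The swing worked out from the tool position is about 0.596 of 0.6 rad. The pull was about 21 N, against about 6 N from the spring. The last 6 mm of commanded pull moved the tool only 0.5 mm, so the arm is on its stop. The finger opening was 13.5 mm on the 14 mm bar.
- **Mug, tub and smoother:** They look unmoved in the final picture, but I did not measure them again.
- **Not fully explained:** There was a downward force of about 18 N on the tool at the end, and the tool had tilted slightly. I put this down to the arm giving under load and the bar being held about 3–4 mm below the tool centre. It is well under the limits, so I left it.

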